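# Rock a casting out of its mould frame and hold it clear

### The job

Pull the steel locking pin up out of the mould frame and stand it in the empty open cup. Then take the casting by its stem and rock it side to side, towards one sliding cheek and then the other, until both cheeks are pushed outwards and their lips no longer hold it; lift it upright out of the frame. Finish while still holding it just clear, upright and still, a few centimetres above the middle of the frame, and leave the tin, the bottle and the clamp where they are.

Things in the scene. Friction and masses are not known exactly. Their poses are not given: they have to be found in the camera images.
- frame: Plywood mould frame fixed to the bench, 76 (its x) by 150 mm (y), 48 mm high; origin: centre of its underside, z up. On its 24 mm base stand two side rails along y, inner faces at x = +-26.5 mm; between them an aluminium cheek at +y and one at -y, 65.5 mm high, slide outwards along y. In the middle the casting's foot stands in a groove 15 mm wide in y, 6 mm deep, floor 18 mm above the bench
- lip_pin (a point): Middle of the inner edge of the +y cheek's lip, on the pin's side, 18.5 mm from the frame's middle at the start, 62 mm above the bench; moves with the cheek. The lip is 7 mm thick and overhangs the casting's ear by 3.5 mm, 4.5 mm above it; below the lip the cheek's face stands 1 mm outside the ear. The cheek spans 18.5 to 43 mm in y
- lip_plain (a point): The same point on the -y cheek, 18.5 mm from the frame's middle towards its -y at the start; the two cheeks are alike
- cheek_pin (a joint): How far the +y cheek has slid outwards, m: 0 as found, at most 0.010. Stiff: it takes about 8 N and stays where it is pushed. While the pin is in it can slide no more than about 3 mm
- cheek_plain (a joint): The same for the -y cheek, sliding towards -y of the frame: 0 to 0.010 m, about 8 N, stays where pushed; nothing locks it
- casting_stem (a point): Centre of the off-white casting's part to grip, 77 mm above its foot (95 mm above the bench at the start). The stem is 24 mm in x, 18 mm in y and runs from 36 to 96 mm (the top) above the foot. Axes as the frame's at the start, z up. Tilting about the frame's x axis, on the foot's edge, by 0.25 rad towards a cheek pushes it out about 7 mm; with both out 5 mm or more the casting lifts freely
- casting_foot (a point): Centre of the underside of the casting's foot, 18 mm above the bench at the start. Foot: 12 mm wide in y, 14 mm high; body above it 20 mm wide; both 50 mm long in x. Two ears, 28 to 36 mm above the foot, reach out to y = +-22 mm under the cheeks' lips, so it cannot be pulled straight out. About 0.18 kg. Its foot is clear of the frame when over 66 mm above the bench
- pin_mid (a point): Middle of the upright steel locking pin, a round bar 12 mm in diameter, 125 mm long, with a head 15 mm in diameter on its top 8 mm; about 0.08 kg; z up along the pin. It stands at x = 0, y = +50 mm of the frame, loose in a 13.5 mm hole 20 mm deep, just outside the +y cheek; its middle is 66 mm and its top 129 mm above the bench
- pin_foot (a point): Centre of the lower end of the pin, 62.5 mm below its middle
- cup: Empty open cup, 78 mm high, 66 mm wide at the rim and about 44 mm inside at the floor, which is about 4 mm thick; light (80 g), standing loose on the bench; origin at the centre of its underside
- tin: Bystander: small closed tin, 67 mm wide, 68 mm high; origin at the centre of its underside
- oil_bottle: Bystander: small bottle, 50 mm wide, 115 mm high; origin at the centre of its underside
- clamp: Bystander: small G clamp lying flat, 87x106x19 mm; origin at the centre of its underside

How it is judged:
On the way, in this order (a step that is already met when the one before it is completed fails the run):
1. the pin stands in the upright cup, let go (z of pin_foot in the frame of cup below 0.03 m and horizontal distance between pin_foot and cup below 0.033 m and angle between pin_mid's own z axis and vertical below 0.8 rad and angle between cup's own z axis and vertical below 0.15 rad and contact force between the fingers and pin below 0.1 N), for 0.2 s.
2. the casting, still down in the frame, has been rocked against one cheek and pushed it out (value of joint any of cheek_pin, cheek_plain above 0.0035 m and contact force between the fingers and casting above 0.5 N and z of casting_foot in the frame of frame below 0.04 m), for 0.1 s.
3. and against the other: both cheeks are out (value of joint each of cheek_pin, cheek_plain above 0.0035 m and contact force between the fingers and casting above 0.5 N and z of casting_foot in the frame of frame below 0.04 m), for 0.1 s.
At the end, for the whole second after the job is handed in: The fingers hold the casting still and upright (within 0.2 rad), its foot 70 to 170 mm above the bench and within 50 mm of the frame's centre, touching nothing of the frame; both cheeks are out by more than 3.5 mm; the pin stands (leaning allowed) in the upright cup (z of casting_foot in the frame of frame between 0.07 and 0.17 m and horizontal distance between casting_foot and frame below 0.05 m and angle between casting_stem's own z axis and vertical below 0.2 rad and contact force between the fingers and casting above 0.5 N and contact force between casting and frame below 0.1 N and linear speed of casting below 0.03 m/s and value of joint each of cheek_pin, cheek_plain above 0.0035 m and z of pin_foot in the frame of cup below 0.03 m and horizontal distance between pin_foot and cup below 0.033 m and angle between pin_mid's own z axis and vertical below 0.8 rad and angle between cup's own z axis and vertical below 0.15 rad); the arm keeps its last pose, push and grip.
It fails at once if the tin, the bottle or the clamp is moved by more than 30 mm (distance of any of tin, oil_bottle, clamp from where it was at the start of the episode above 0.03 m).
It fails at once if the cup is knocked over (angle between cup's own z axis and vertical above 0.7 rad).
It also fails if it takes over 59 s, if anything falls off the work surface, if the arm or the gripper's body presses on something with over 40 N, if the wrist force passes 120 N, or if a joint passes its speed limit or range.

### The arm

A 7-joint arm with a two-finger parallel gripper is mounted at the origin on a cart in front of the work surface, level with it; the furniture and walls round the work are solid. World frame = base frame: x ahead of the robot, y to its left, z up, the work surface at z = 0. Lengths are in m, angles in rad, forces in N, time in s.
With the tool pointing down it reaches from about 0.425 to 0.925 m from the base axis. Payload 6.8 kg.
Tool frame: the origin (TCP) lies between the finger pads; the fingertips stand finger_overhang ahead of it and the grasp point (between the pads) lies 6 mm ahead of it (finger_overhang is the distance from the TCP to the fingertips, in m); z points along the fingers, y is the line along which they close (so a half turn about z gives the same grasp; the last joint's range is limited). The gripper opens to 85 mm and grips with 20 to 120 N. Pads are 22 mm wide; open, the fingers measure 114 mm over their backs; the gripper's body (76 mm by 85 mm) begins 54 mm behind the grasp point. The pads swing forward as they close: fully open they stand 13 mm farther back than shut.
Start: joints at [-1.377, 0.477, 0.022, 1.555, -0.011, 1.109, -0.083], TCP at [0.201, 0.645, 0.256] pointing down, gripper open.
Joint ranges: [-2.96, 2.96], [-0.34, 2.1], [-1.41, 1.46], [0.24, 2.44], [-1.37, 4.51], [0.17, 1.92], [-2.96, 2.96]. Speed limits (rad/s): [2.39, 2.39, 3.14, 3.14, 3.14, 3.14, 3.14].

### API

Orientations are given as a unit quaternion [w, x, y, z].
In Python, from station import * gives the robot as it stands.
- The arm moves only by the tool drive_tool, never from a script. Its argument "increments" is a list of rows, each an object of numbers: "claw": the finger opening in m, from 0 to 0.0854; "dx", "dy", "dz": the shift along the tool's x, y, z in m; "wx", "wy", "wz": the turn, a rotation vector about the tool's x, y, z in degrees. A call has 1 to 20 rows; each row shifts and turns the commanded pose from where the row before left it, along the tool's axes as they then stand; what a row does not reach is not made up. A row lasts 1/8 s, in which the tool goes at most 62.5 mm and 10.7 degrees, less where a joint would pass 70% of its speed; a pose out of reach is approached as far as the arm can. A call with a gripper value outside its range is refused whole. The fingers move at their own pace and stop on an object; "newtons" is the grip in N (left out, the last holds). Time passes only in rows, so rows that do not move let the fingers close. It gives the time, the measured TCP pose, the force, the opening and the grip force at its end, in the units of the state.
- get_obs(): the state, without advancing time (a new reading comes with each control period).
- read_camera(name): name is "scene" or "top" or "wrist"; returns (picture, depth): 420x560x3 uint8, red, green, blue; 420x560 float32, m along the optical axis (not along the pixel's ray), 0 where there is no reading.
- calibration(name): a dict with "intrinsics" (3x3 intrinsics, pixels), "R" (3x3) and "t" (3): a world point X has camera coordinates R X + t; the wrist camera has in their place "mount" (4x4, takes a point from camera to tool coordinates, whose origin is the TCP and whose axes are the flange's). Camera axes: x right, y down, z forward; pixel columns grow to the right and rows downward; lengths in m; the calibration is good to about 2 mm. A picture is of the moment at which its call begins: read the wrist's pose just before it. calibration takes no time and is no camera call.
- hand_in(): hands the job in; it is judged then, once.
The state is a dict: "t": time; "q": joint angles; "joint_vel": joint speeds; "joint_torque": joint torques, N m; "eef_pos": TCP position; "tool_rot": TCP orientation; "contact_force": force on the tool from outside, world axes, zero at the start; "torque": the same for the moment, N m; "gripper_width": opening from 0.0 (shut) to 1.0 (fully open); "grasp_force": force on a finger pad.
Only numpy, scipy, OpenCV 4.12 (cv2) and the standard library are available. Lean on these libraries where they do the work, as an engineer would, in place of code of your own. Each camera call takes 0.05 s, during which the arm holds its last target. There are 200 camera calls.

## Working session

There is one attempt and no reset: what is moved stays moved. The work goes in short steps, Python scripts to look and compute and a tool call to move; the robot and the scene stay as the last step left them, time stands still between calls to the robot, and variables do not carry over. Pictures are saved under pics/ and viewed, at most 10 in all, crops included, and the job is handed in when it is done.

Besides the shell and the picture viewer there is one more tool, called after "Call:" in YAML: its name, and indented under it one key for each argument. drive_tool: Moves the arm, as the interface text tells. Its arguments: {"type":"object","properties":{"increments":{"type":"array","items":{"type":"object","properties":{"claw":{"type":"number"},"dx":{"type":"number"},"dy":{"type":"number"},"dz":{"type":"number"},"wx":{"type":"number"},"wy":{"type":"number"},"wz":{"type":"number"}}}},"newtons":{"type":"number"}},"required":["increments"]}

```bash
ls; mkdir -p pics
cat > h.py <<'E'
from station import *
import numpy as np, cv2
from scipy.spatial.transform import Rotation as Ro
def cam(name):
    c=calibration(name); K=np.array(c["intrinsics"])
    if name=="wrist":
        o=get_obs(); w,x,y,z=o["tool_rot"]; T=np.eye(4); T[:3,:3]=Ro.from_quat([x,y,z,w]).as_matrix(); T[:3,3]=o["eef_pos"]
        M=T@np.array(c["mount"]); Rw,cw=M[:3,:3],M[:3,3]
    else:
        R=np.array(c["R"]); Rw=R.T; cw=-R.T@np.array(c["t"])
    return K,Rw,cw
def ray(C,u,v,z):
    K,Rw,cw=C; d=Rw@np.linalg.inv(K)@np.array([u,v,1.]); return cw+d*(z-cw[2])/d[2]
def cloud(C,D):
    K,Rw,cw=C; v,u=np.indices(D.shape); p=np.stack([u,v,np.ones_like(u)],-1)@np.linalg.inv(K).T*D[...,None]
    return p@Rw.T+cw
def proj(C,X):
    K,Rw,cw=C; p=K@(Rw.T@(np.asarray(X)-cw)); return p[:2]/p[2]
def shot(name,tag):
    C=cam(name); I,D=read_camera(name); cv2.imwrite(f"pics/{tag}.png",I[...,::-1]); np.savez(f"{tag}.npz",I=I,D=D,K=C[0],R=C[1],c=C[2]); return C,I,D
def load(tag):
    f=np.load(f"{tag}.npz"); return (f["K"],f["R"],f["c"]),f["I"],f["D"]
E
python3 - <<'E'
from h import *
o=get_obs(); print(o)
try: print(finger_overhang)
except Exception as e: print(e)
for n in("scene","top"):
    C,I,D=shot(n,n+"0"); print(n,C[2],C[1][:,2])
a=cv2.imread("pics/scene0.png");b=cv2.imread("pics/top0.png")
E
```

```text
pics
{'t': 0.0, 'q': array([-1.37713981,  0.47781466,  0.02234712,  1.55647198, -0.01153153,
        1.10926871, -0.08311314]), 'joint_vel': array([-2.32266139e-04, -8.65751756e-04, -2.11833272e-04,  1.11417768e-03,
        1.79739722e-04, -2.07860808e-03, -7.10163690e-05]), 'joint_torque': array([-9.55179858e-04, -5.96449149e+01,  1.60750654e+00, -2.81188291e+01,
        1.24793197e-02,  9.43943218e-03,  1.23641402e-05]), 'eef_pos': array([0.20045281, 0.64397389, 0.25530737]), 'tool_rot': array([-8.21256559e-05,  1.50312529e-01,  9.88638105e-01, -9.13710758e-04]), 'contact_force': array([ 0.42649397,  0.60394913, -1.34111039]), 'torque': array([ 0.02537913, -0.01138862, -0.02254354]), 'grasp_force': 0.0, 'gripper_width': 1.0005680361678626}
0.025
scene [0.013793   0.93735917 0.47415174] [ 0.49743432 -0.72303189 -0.47935789]
top [0.36043587 0.29830182 1.16025674] [ 0.05614968 -0.00293845 -0.99841804]
```

View pics/scene0.png

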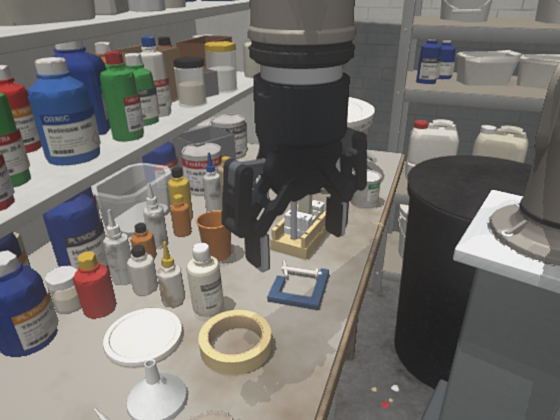

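View pics/top0.png

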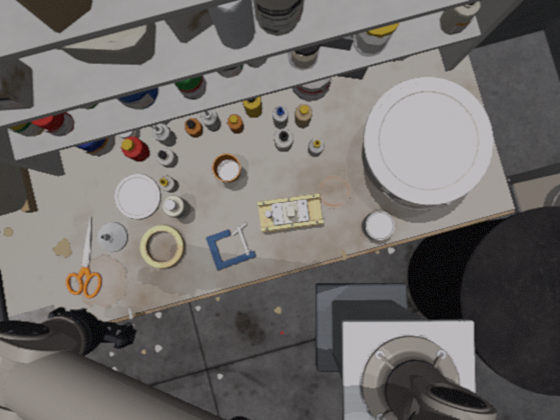

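The overview shows the robot at the lower right. In the top view the frame is at about (291,212), the cup at (228,168), the clamp at (231,247), the tin at (379,226) and the white bottle at (173,207). Next I'll zoom in on the frame and cup.

Run:
```python
from h import *
C,I,D=load("top0")
c=I[140:270,190:340][...,::-1]
cv2.imwrite("pics/z1.png",cv2.resize(c,None,fx=5,fy=4.6,interpolation=cv2.INTER_CUBIC))
P=cloud(C,D)
for n,(u,v) in dict(pin=(268,214),stem=(291,212),cup=(228,168),tin=(379,226),bottle=(173,207),bench=(260,250)).items(): print(n,P[v,u].round(4))
# things high around the frame
roi=np.zeros(D.shape,bool); roi[190:235,250:330]=1
for lo,hi in((.12,.14),(.105,.12),(.055,.072),(.04,.052)):
    m=roi&(P[...,2]>lo)&(P[...,2]<hi)
    n,l,s,ce=cv2.connectedComponentsWithStats(m.astype(np.uint8))
    for i in range(1,n):
        if s[i,4]>3: print(lo,s[i],P[l==i].mean(0).round(4))
```

```text
pin [0.4089 0.3348 0.1272]
stem [0.4138 0.284  0.1132]
cup [0.5264 0.4355 0.0224]
tin [0.3826 0.0788 0.0656]
bottle [0.4263 0.547  0.113 ]
bench [3.264e-01 3.592e-01 1.000e-04]
0.12 [264 210   7   7  36] [0.4105 0.3362 0.1289]
0.105 [286 205   9  12  86] [0.4169 0.2868 0.1135]
0.055 [294 199  14  23 210] [0.4206 0.259  0.0649]
0.055 [291 201   3   5   6] [0.4379 0.2808 0.0557]
0.055 [272 203  14  22 215] [0.4144 0.3148 0.0645]
0.055 [287 202   2   4   6] [0.4367 0.2914 0.0567]
0.055 [294 207   2   3   4] [0.426  0.275  0.0563]
0.055 [287 217   7   6  18] [0.3979 0.2864 0.0567]
0.04 [257 194  63  12 231] [0.4472 0.2912 0.0476]
0.04 [295 203   2   3   4] [0.4359 0.273  0.0503]
0.04 [294 210   4   4   5] [0.4178 0.2728 0.051 ]
0.04 [296 218   3   2   5] [0.4018 0.2686 0.0507]
0.04 [260 219  63  12 229] [0.3869 0.2831 0.0476]
```

View pics/z1.png

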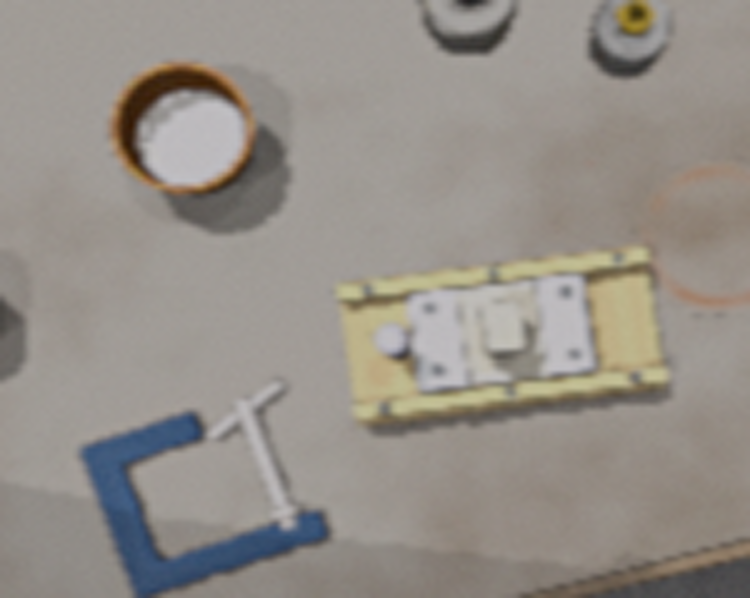

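The zoom shows the pin's round head at the frame's left (+y) end at top pixel (268,214), and the stem at (291,212). The orange cup has a white floor or contents. I'll check the cup's profile next.

Run:
```python
from h import *
C,I,D=load("top0"); P=cloud(C,D)
roi=np.zeros(D.shape,bool); roi[148:190,205:250]=1
hsv=cv2.cvtColor(I,cv2.COLOR_RGB2HSV)
for r in (160,166,172): print((P[r,208:248:2,2]*1000).round().astype(int))
m=roi&(P[...,2]>.07)
pts=P[m]; print("rim",m.sum(),pts.min(0),pts.max(0), cv2.minEnclosingCircle(pts[:,:2].astype(np.float32)))
m=roi&(P[...,2]<.035)&(hsv[...,1]<60)&(P[...,2]>.006)
print("floor",cv2.minEnclosingCircle(P[m][:,:2].astype(np.float32)),np.percentile(P[m][:,2],[5,50,95]))
# frame axis from rails
f=np.zeros(D.shape,bool); f[185:240,245:335]=1
m=f&(P[...,2]>.044)&(P[...,2]<.052)&(hsv[...,1]>50)
pts=P[m][:,:2]; r=cv2.minAreaRect((pts*1000).astype(np.float32)); print("rails",r)
st=f&(P[...,2]>.11)&(P[...,2]<.118)
print("stem",cv2.minAreaRect((P[st][:,:2]*1000).astype(np.float32)))
pn=f&(P[...,2]>.125)
print("pin",cv2.minEnclosingCircle(P[pn][:,:2].astype(np.float32)))
Cs,Is,Ds=load("scene0")
cv2.imwrite("pics/z2.png",cv2.resize(Is[150:330,60:400][...,::-1],None,fx=2.3,fy=2.3,interpolation=cv2.INTER_CUBIC))
print(proj(Cs,[.5264,.4355,.078]))
```

```text
[ 1 -1 -2 78 68 54 49 36 29 28 29 28 26 42 78 -2  1  5  3  4]
[ 0  0 75 62 48 26 27 23 25 24 28 26 25 25 28 42  0 -1 -1  2]
[-2  8 80 72 44 27 27 24 24 23 27 25 26 25 30 77  3 -1 -4  2]
rim 153 [0.36043587 0.29830182 0.0701225 ] [0.55376648 0.46674948 1.16025674] ((0.4548410177230835, 0.3753810226917267), 0.12197509407997131)
floor ((0.5225582718849182, 0.44364771246910095), 0.05839256942272186) [0.02242097 0.02628823 0.03028172]
rails ((417.3905334472656, 285.6785888671875), (69.83511352539062, 146.79835510253906), 7.484503269195557)
stem ((417.066162109375, 286.9934387207031), (23.3248291015625, 17.6562557220459), 7.708520412445068)
pin ((0.3878740966320038, 0.3197457492351532), 0.034923821687698364)
[210.77309173 217.96264431]
```

View pics/z2.png

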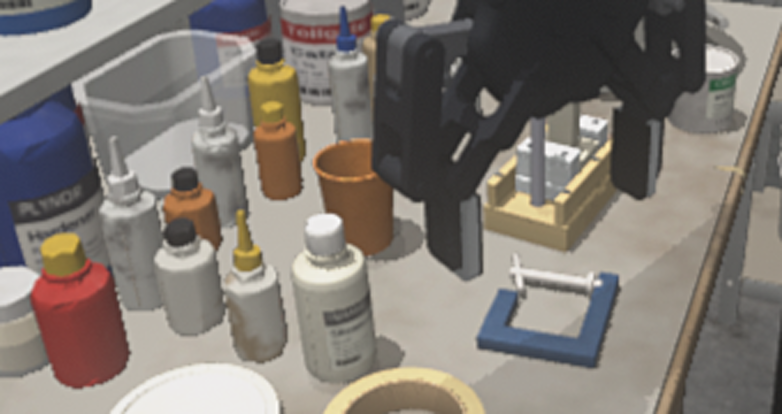

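The scene crop shows the orange cup at about scene pixel (212,220). It is the only open cup, beside the cream bottle, and the pin stands at the frame's near (+y) end. I'll get the cup's rim centre, check clearance near the cup, and work out the first move.

```bash
cat >> h.py <<'E'
def tgt(pos,yaw):  # tool down, tool y axis at yaw (deg, world)
    a=np.radians(yaw); y=np.array([np.cos(a),np.sin(a),0]); z=np.array([0,0,-1.]); return np.array(pos,float),np.stack([np.cross(y,z),y,z],1)
def inc(pos,yaw):
    o=get_obs(); w,x,y,z=o["tool_rot"]; R=Ro.from_quat([x,y,z,w]).as_matrix(); p,T=tgt(pos,yaw)
    print("shift tool mm",(R.T@(p-o["eef_pos"])*1000).round(1),"rotvec deg",Ro.from_matrix(R.T@T).as_rotvec(degrees=True).round(2),"after-rot shift",(T.T@(p-o["eef_pos"])*1000).round(1))
E
python3 - <<'E'
from h import *
C,I,D=load("top0"); P=cloud(C,D); ok=D>0
roi=np.zeros(D.shape,bool); roi[148:190,205:250]=1
m=roi&ok&(P[...,2]>.072)&(P[...,2]<.09)
p=P[m][:,:2]; print("rim n",len(p),cv2.minEnclosingCircle(p.astype(np.float32)),p.min(0),p.max(0))
# ellipse of orange mask at rim plane
A=np.c_[2*p,np.ones(len(p))]; s=np.linalg.lstsq(A,(p**2).sum(1),rcond=None)[0]; print("lsq",s[:2],np.sqrt(s[2]+s[0]**2+s[1]**2))
for z0 in(.1,.2,.3,.4,.5):
    q=P[ok&(P[...,2]>z0)&(P[...,2]<z0+.1)&(P[...,0]>.35)&(P[...,1]>.1)&(P[...,1]<.65)]
    if len(q): d=np.hypot(q[:,0]-.525,q[:,1]-.437); i=d.argsort()[:1]; print(z0,d[i],q[i],"in<.2:",(d<.2).sum())
inc([.4105,.336,.20],7.5)
E
```

```text
rim n 141 ((0.5208411812782288, 0.4353678226470947), 0.03325101360678673) [0.48798019 0.40304836] [0.55376648 0.46674948]
lsq [0.52029587 0.43479567] 0.031155665352643105
0.1 [0.11191692] [[0.63149997 0.471397   0.10345733]] in<.2: 497
0.2 [0.09604461] [[0.6159579  0.46784198 0.21263765]] in<.2: 5253
0.3 [0.09650871] [[0.61754627 0.46437003 0.39893573]] in<.2: 302
0.4 [0.09555558] [[0.61863392 0.45606721 0.41506934]] in<.2: 10153
0.5 [0.12745613] [[0.63053564 0.50846533 0.51352326]] in<.2: 1991
shift tool mm [-292.1 -231.6   55.8] rotvec deg [-8.000e-02  6.000e-02  6.521e+01] after-rot shift [-332.8  168.    55.4]
```

Call:
drive_tool:
  increments:
    - {"dx":-0.03,"dy":-0.023,"claw":0.0854}
    - {"dx":-0.033,"dy":-0.026}
    - {"dx":-0.033,"dy":-0.026}
    - {"dx":-0.033,"dy":-0.026}
    - {"dx":-0.033,"dy":-0.026}
    - {"dx":-0.033,"dy":-0.026}
    - {"dx":-0.033,"dy":-0.026}
    - {"dx":-0.033,"dy":-0.026}
    - {"dx":-0.031,"dy":-0.026}
    - {"wz":9.3}
    - {"wz":9.3}
    - {"wz":9.3}
    - {"wz":9.3}
    - {"wz":9.3}
    - {"wz":9.3}
    - {"wz":9.4}
    - {}

```text
schema error: expected keys claw, dx, dy, dz, wx, wy, wz
```

Run:
```python
from h import *
o=get_obs(); print(o["t"],o["eef_pos"],o["tool_rot"])
C,I,D=shot("wrist","w1"); P=cloud(C,D); ok=D>0
m=ok&(P[...,2]>.122)&(P[...,2]<.136)&(np.hypot(P[...,0]-.41,P[...,1]-.336)<.03)
print("pin",m.sum(),P[m].mean(0) if m.any() else 0, cv2.minEnclosingCircle(P[m][:,:2].astype(np.float32)) if m.any() else 0)
m=ok&(P[...,2]>.108)&(P[...,2]<.12)&(np.hypot(P[...,0]-.417,P[...,1]-.2868)<.03)
print("stem",m.sum(),P[m].mean(0) if m.any() else 0)
print(proj(C,[.4105,.336,.129]),proj(C,[.417,.2865,.114]))
inc([.4105,.336,.120],7.5)
```

```text
0.1 [0.2004913  0.64404003 0.25542919] [-7.59718096e-05  1.50304493e-01  9.88639423e-01 -8.03536404e-04]
pin 0 0 0
stem 0 0
[ 70.82971258 459.64471783] [ 44.60817969 458.67885416]
shift tool mm [-292.  -231.6  135.9] rotvec deg [-7.000e-02  5.000e-02  6.521e+01] after-rot shift [-332.9  168.   135.5]
```

View pics/w1.png

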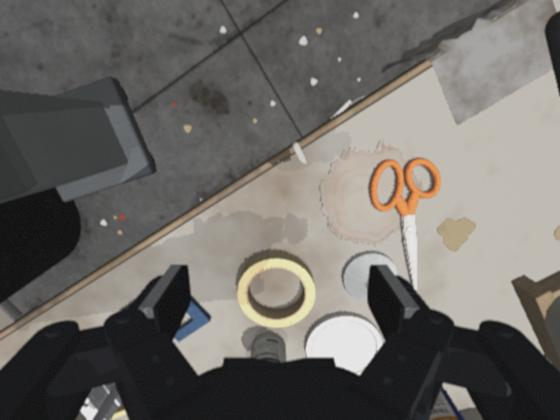

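The arm didn't move because every row needs all the keys. The picture only shows the bench at the start pose. I'll resend the move with full rows.

Call:
drive_tool:
  increments:
    - {"claw":0.085,"dx":-0.03,"dy":-0.023,"dz":0,"wx":0,"wy":0,"wz":0}
    - {"claw":0.085,"dx":-0.033,"dy":-0.026,"dz":0,"wx":0,"wy":0,"wz":0}
    - {"claw":0.085,"dx":-0.033,"dy":-0.026,"dz":0,"wx":0,"wy":0,"wz":0}
    - {"claw":0.085,"dx":-0.033,"dy":-0.026,"dz":0,"wx":0,"wy":0,"wz":0}
    - {"claw":0.085,"dx":-0.033,"dy":-0.026,"dz":0,"wx":0,"wy":0,"wz":0}
    - {"claw":0.085,"dx":-0.033,"dy":-0.026,"dz":0,"wx":0,"wy":0,"wz":0}
    - {"claw":0.085,"dx":-0.033,"dy":-0.026,"dz":0,"wx":0,"wy":0,"wz":0}
    - {"claw":0.085,"dx":-0.033,"dy":-0.026,"dz":0,"wx":0,"wy":0,"wz":0}
    - {"claw":0.085,"dx":-0.031,"dy":-0.026,"dz":0,"wx":0,"wy":0,"wz":0}
    - {"claw":0.085,"dx":0,"dy":0,"dz":0,"wx":0,"wy":0,"wz":9.3}
    - {"claw":0.085,"dx":0,"dy":0,"dz":0,"wx":0,"wy":0,"wz":9.3}
    - {"claw":0.085,"dx":0,"dy":0,"dz":0,"wx":0,"wy":0,"wz":9.3}
    - {"claw":0.085,"dx":0,"dy":0,"dz":0,"wx":0,"wy":0,"wz":9.3}
    - {"claw":0.085,"dx":0,"dy":0,"dz":0,"wx":0,"wy":0,"wz":9.3}
    - {"claw":0.085,"dx":0,"dy":0,"dz":0,"wx":0,"wy":0,"wz":9.3}
    - {"claw":0.085,"dx":0,"dy":0,"dz":0,"wx":0,"wy":0,"wz":9.4}
    - {"claw":0.085,"dx":0,"dy":0,"dz":0,"wx":0,"wy":0,"wz":0}

```text
t: 2.28
eef_pos: [0.4106, 0.3371, 0.2561]
tool_rot: [0.0, 0.659, 0.752, -0.0]
contact_force: [-0.3, 0.1, -0.0]
gripper_width: 0.994
grasp_force: 0.0
```

Run:
```python
from h import *
o=get_obs(); print(o["t"],o["eef_pos"],o["tool_rot"])
C,I,D=shot("wrist","w1"); P=cloud(C,D); ok=D>0
m=ok&(P[...,2]>.122)&(P[...,2]<.136)&(np.hypot(P[...,0]-.41,P[...,1]-.336)<.03)
print("pin",m.sum(),P[m].mean(0) if m.any() else 0, cv2.minEnclosingCircle(P[m][:,:2].astype(np.float32)) if m.any() else 0)
m=ok&(P[...,2]>.108)&(P[...,2]<.12)&(np.hypot(P[...,0]-.417,P[...,1]-.2868)<.03)
print("stem",m.sum(),P[m].mean(0) if m.any() else 0)
print(proj(C,[.4105,.336,.129]),proj(C,[.417,.2865,.114]))
inc([.4105,.336,.120],7.5)
```

```text
2.275 [0.41058752 0.33707    0.25610777] [ 4.88209690e-05  6.58730340e-01  7.52379084e-01 -2.25047279e-04]
pin 255 [0.4100996  0.33910705 0.12957039] ((0.41030415892601013, 0.3384772539138794), 0.007596938405185938)
stem 497 [0.41632776 0.29050006 0.11455441]
[277.41244452 214.61673165] [277.33803121 260.31411528]
shift tool mm [ -1.1  -0.2 136.2] rotvec deg [-0.01  0.01  0.21] after-rot shift [ -1.1  -0.2 136.2]
```

Call:
drive_tool:
  newtons: 40
  increments:
    - {"claw":0.085,"dx":0,"dy":0,"dz":0.035,"wx":0,"wy":0,"wz":0}
    - {"claw":0.07,"dx":0,"dy":0,"dz":0.035,"wx":0,"wy":0,"wz":0}
    - {"claw":0.06,"dx":0,"dy":0,"dz":0.035,"wx":0,"wy":0,"wz":0}
    - {"claw":0.05,"dx":0,"dy":0,"dz":0.026,"wx":0,"wy":0,"wz":0}
    - {"claw":0.04,"dx":0,"dy":0,"dz":0.01,"wx":0,"wy":0,"wz":0}
    - {"claw":0.025,"dx":0,"dy":0,"dz":0,"wx":0,"wy":0,"wz":0}
    - {"claw":0.015,"dx":0,"dy":0,"dz":0,"wx":0,"wy":0,"wz":0}
    - {"claw":0.004,"dx":0,"dy":0,"dz":0,"wx":0,"wy":0,"wz":0}
    - {"claw":0.004,"dx":0,"dy":0,"dz":0,"wx":0,"wy":0,"wz":0}
    - {"claw":0.004,"dx":0,"dy":0,"dz":0,"wx":0,"wy":0,"wz":0}
    - {"claw":0.004,"dx":0,"dy":0,"dz":0,"wx":0,"wy":0,"wz":0}
    - {"claw":0.004,"dx":0,"dy":0,"dz":0,"wx":0,"wy":0,"wz":0}

```text
t: 3.82
eef_pos: [0.4114, 0.3378, 0.1161]
tool_rot: [0.0, 0.659, 0.752, 0.001]
contact_force: [-0.2, 0.9, 6.0]
gripper_width: 0.157
grasp_force: 38.9
```

Call:
drive_tool:
  increments:
    - {"claw":0.004,"dx":0,"dy":0,"dz":-0.008,"wx":0,"wy":0,"wz":0}
    - {"claw":0.004,"dx":0,"dy":0,"dz":-0.012,"wx":0,"wy":0,"wz":0}
    - {"claw":0.004,"dx":0,"dy":0,"dz":-0.02,"wx":0,"wy":0,"wz":0}
    - {"claw":0.004,"dx":0,"dy":0,"dz":-0.025,"wx":0,"wy":0,"wz":0}
    - {"claw":0.004,"dx":0,"dy":0,"dz":-0.025,"wx":0,"wy":0,"wz":0}
    - {"claw":0.004,"dx":0,"dy":0,"dz":-0.012,"wx":0,"wy":0,"wz":0}
    - {"claw":0.004,"dx":0,"dy":0,"dz":0,"wx":0,"wy":0,"wz":0}

```text
t: 4.7
eef_pos: [0.411, 0.3374, 0.218]
tool_rot: [-0.0, 0.659, 0.752, 0.001]
contact_force: [0.4, -0.6, -1.5]
gripper_width: 0.151
grasp_force: 39.0
```

Run:
```python
from h import *
o=get_obs(); print(o["t"],o["eef_pos"],o["gripper_width"],o["grasp_force"],o["contact_force"])
C,I,D=shot("wrist","w2"); P=cloud(C,D); ok=D>0
hsv=cv2.cvtColor(I,cv2.COLOR_RGB2HSV)
m=ok&(P[...,2]>.070)&(P[...,2]<.088)&(np.hypot(P[...,0]-.521,P[...,1]-.435)<.05)
p=P[m][:,:2]; print("rim",m.sum())
if len(p)>20: print(cv2.minEnclosingCircle(p.astype(np.float32)),p.min(0),p.max(0))
shot("scene","s2"); cv2.imwrite("pics/s2b.png",np.hstack([I[...,::-1],cv2.imread("pics/s2.png")])[:, :][::1,::1])
cv2.imwrite("pics/s2b.png",cv2.resize(cv2.imread("pics/s2b.png"),(800,300)))
inc([.517,.4335,.215],7.5)
```

```text
4.7 [0.4109721  0.33736935 0.21802389] 0.15132881784311308 39.033846237442674 [ 0.36406332 -0.64724856 -1.46618812]
rim 1626
((0.5203065872192383, 0.43708905577659607), 0.03370856121182442) [0.48678774 0.4041726 ] [0.55367942 0.46975694]
shift tool mm [ 81.9 118.4   1.4] rotvec deg [-0.05  0.04  0.02] after-rot shift [ 81.9 118.4   1.6]
```

View pics/s2b.png

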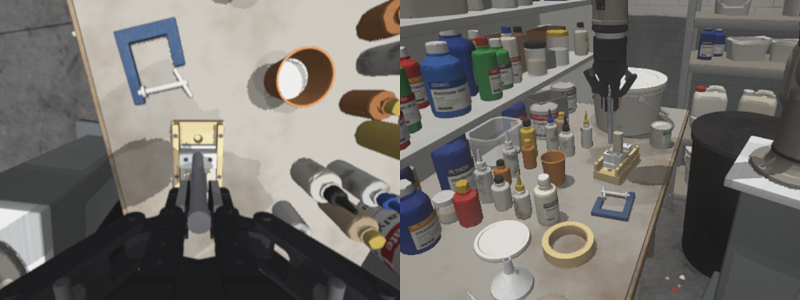

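The left half (wrist view) shows the cup at its expected place, and the right half (scene view) shows the pin hanging upright in the fingers. Now I'll move over the cup.

Call:
drive_tool:
  increments:
    - {"claw":0.004,"dx":0.008,"dy":0.012,"dz":0,"wx":0,"wy":0,"wz":0}
    - {"claw":0.004,"dx":0.014,"dy":0.02,"dz":0,"wx":0,"wy":0,"wz":0}
    - {"claw":0.004,"dx":0.018,"dy":0.025,"dz":0,"wx":0,"wy":0,"wz":0}
    - {"claw":0.004,"dx":0.018,"dy":0.025,"dz":0,"wx":0,"wy":0,"wz":0}
    - {"claw":0.004,"dx":0.014,"dy":0.02,"dz":0,"wx":0,"wy":0,"wz":0}
    - {"claw":0.004,"dx":0.008,"dy":0.012,"dz":0,"wx":0,"wy":0,"wz":0}
    - {"claw":0.004,"dx":0.003,"dy":0.005,"dz":0,"wx":0,"wy":0,"wz":0}
    - {"claw":0.004,"dx":0,"dy":0,"dz":0,"wx":0,"wy":0,"wz":0}

```text
t: 5.8
eef_pos: [0.5178, 0.4347, 0.2169]
tool_rot: [0.0, 0.659, 0.752, -0.0]
contact_force: [-0.4, -0.1, 0.1]
gripper_width: 0.152
grasp_force: 39.0
```

Run:
```python
from h import *
o=get_obs(); print(o["t"],o["eef_pos"],o["gripper_width"],o["contact_force"])
inc([.5185,.435,.117],7.5)
```

```text
5.8 [0.51784155 0.4346944  0.21691027] 0.15181304659571102 [-0.40659077 -0.10608076  0.08298234]
shift tool mm [ 0.3  0.8 99.9] rotvec deg [-0.03  0.03 -0.  ] after-rot shift [ 0.2  0.7 99.9]
```

Call:
drive_tool:
  increments:
    - {"claw":0.004,"dx":0,"dy":0,"dz":0.015,"wx":0,"wy":0,"wz":0}
    - {"claw":0.004,"dx":0,"dy":0,"dz":0.02,"wx":0,"wy":0,"wz":0}
    - {"claw":0.004,"dx":0,"dy":0,"dz":0.02,"wx":0,"wy":0,"wz":0}
    - {"claw":0.004,"dx":0,"dy":0,"dz":0.013,"wx":0,"wy":0,"wz":0}
    - {"claw":0.004,"dx":0,"dy":0,"dz":0.004,"wx":0,"wy":0,"wz":0}
    - {"claw":0.004,"dx":0,"dy":0,"dz":0.003,"wx":0,"wy":0,"wz":0}
    - {"claw":0.004,"dx":0,"dy":0,"dz":0,"wx":0,"wy":0,"wz":0}

```text
t: 6.68
eef_pos: [0.5181, 0.4352, 0.1427]
tool_rot: [0.0, 0.659, 0.752, 0.0]
contact_force: [-1.2, -0.6, -0.3]
gripper_width: 0.147
grasp_force: 39.0
```

Call:
drive_tool:
  increments:
    - {"claw":0.004,"dx":0,"dy":0,"dz":0.004,"wx":0,"wy":0,"wz":0}
    - {"claw":0.004,"dx":0,"dy":0,"dz":0.004,"wx":0,"wy":0,"wz":0}
    - {"claw":0.004,"dx":0,"dy":0,"dz":0,"wx":0,"wy":0,"wz":0}

```text
t: 7.05
eef_pos: [0.5176, 0.4349, 0.1339]
tool_rot: [-0.0, 0.659, 0.752, -0.0]
contact_force: [0.2, -0.1, -1.3]
gripper_width: 0.154
grasp_force: 39.0
```

Call:
drive_tool:
  increments:
    - {"claw":0.004,"dx":0,"dy":0,"dz":0.004,"wx":0,"wy":0,"wz":0}
    - {"claw":0.004,"dx":0,"dy":0,"dz":0.004,"wx":0,"wy":0,"wz":0}
    - {"claw":0.004,"dx":0,"dy":0,"dz":0.002,"wx":0,"wy":0,"wz":0}
    - {"claw":0.004,"dx":0,"dy":0,"dz":0,"wx":0,"wy":0,"wz":0}

```text
t: 7.55
eef_pos: [0.5178, 0.4349, 0.124]
tool_rot: [-0.0, 0.659, 0.752, -0.0]
contact_force: [0.6, -0.3, -0.1]
gripper_width: 0.152
grasp_force: 39.0
```

Call:
drive_tool:
  increments:
    - {"claw":0.004,"dx":0,"dy":0,"dz":0.002,"wx":0,"wy":0,"wz":0}
    - {"claw":0.004,"dx":0,"dy":0,"dz":0.002,"wx":0,"wy":0,"wz":0}
    - {"claw":0.004,"dx":0,"dy":0,"dz":0,"wx":0,"wy":0,"wz":0}

```text
t: 7.92
eef_pos: [0.5178, 0.4349, 0.1201]
tool_rot: [-0.0, 0.659, 0.752, -0.0]
contact_force: [-0.2, 0.3, -0.3]
gripper_width: 0.153
grasp_force: 39.0
```

Call:
drive_tool:
  increments:
    - {"claw":0.004,"dx":0,"dy":0,"dz":0.001,"wx":0,"wy":0,"wz":0}
    - {"claw":0.004,"dx":0,"dy":0,"dz":0.001,"wx":0,"wy":0,"wz":0}
    - {"claw":0.004,"dx":0,"dy":0,"dz":0,"wx":0,"wy":0,"wz":0}

```text
t: 8.3
eef_pos: [0.5179, 0.4349, 0.1182]
tool_rot: [0.0, 0.659, 0.752, -0.0]
contact_force: [-0.2, -0.2, -0.6]
gripper_width: 0.154
grasp_force: 39.0
```

Call:
drive_tool:
  increments:
    - {"claw":0.004,"dx":0,"dy":0,"dz":0.001,"wx":0,"wy":0,"wz":0}
    - {"claw":0.004,"dx":0,"dy":0,"dz":0,"wx":0,"wy":0,"wz":0}

```text
t: 8.55
eef_pos: [0.5179, 0.4349, 0.1172]
tool_rot: [-0.0, 0.659, 0.752, -0.0]
contact_force: [-0.5, -0.1, -0.6]
gripper_width: 0.152
grasp_force: 39.0
```

Call:
drive_tool:
  increments:
    - {"claw":0.018,"dx":0,"dy":0,"dz":0,"wx":0,"wy":0,"wz":0}
    - {"claw":0.022,"dx":0,"dy":0,"dz":0,"wx":0,"wy":0,"wz":0}
    - {"claw":0.03,"dx":0,"dy":0,"dz":0,"wx":0,"wy":0,"wz":0}
    - {"claw":0.04,"dx":0,"dy":0,"dz":0,"wx":0,"wy":0,"wz":0}
    - {"claw":0.05,"dx":0,"dy":0,"dz":0,"wx":0,"wy":0,"wz":0}
    - {"claw":0.06,"dx":0,"dy":0,"dz":-0.01,"wx":0,"wy":0,"wz":0}
    - {"claw":0.07,"dx":0,"dy":0,"dz":-0.02,"wx":0,"wy":0,"wz":0}
    - {"claw":0.07,"dx":0,"dy":0,"dz":-0.03,"wx":0,"wy":0,"wz":0}
    - {"claw":0.07,"dx":0,"dy":0,"dz":-0.03,"wx":0,"wy":0,"wz":0}
    - {"claw":0.07,"dx":0,"dy":0,"dz":-0.03,"wx":0,"wy":0,"wz":0}
    - {"claw":0.07,"dx":0,"dy":0,"dz":0,"wx":0,"wy":0,"wz":0}

```text
t: 9.93
eef_pos: [0.5196, 0.436, 0.2419]
tool_rot: [0.0, 0.659, 0.752, 0.004]
contact_force: [0.3, 0.6, -0.7]
gripper_width: 0.815
grasp_force: 0.0
```

Run:
```python
from h import *
C,I,D=shot("wrist","w3"); shot("scene","s3")
cv2.imwrite("pics/s3b.png",cv2.resize(np.hstack([I[...,::-1],cv2.imread("pics/s3.png")]),(800,300)))
inc([.417,.287,.237],97.5)
```

```text
shift tool mm [-133.6 -119.4    0.9] rotvec deg [ 8.000e-02 -0.000e+00 -8.999e+01] after-rot shift [ 119.4 -133.6    1.2]
```

View pics/s3b.png

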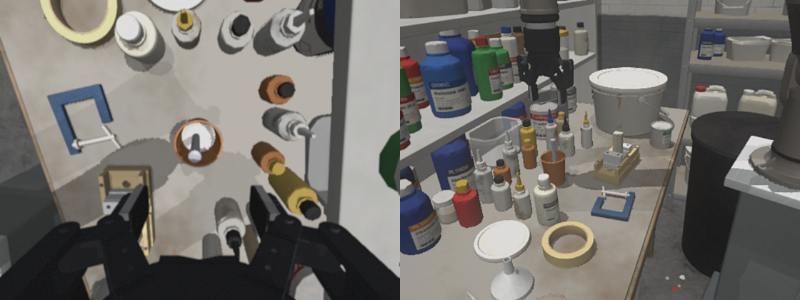

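The pin stands upright in the cup in both halves, in the left half at about (195,143). Next I'll move to the casting and turn so the fingers close along the frame's y.

Call:
drive_tool:
  newtons: 60
  increments:
    - {"claw":0.07,"dx":-0.013,"dy":-0.012,"dz":0,"wx":0,"wy":0,"wz":0}
    - {"claw":0.07,"dx":-0.025,"dy":-0.022,"dz":0,"wx":0,"wy":0,"wz":0}
    - {"claw":0.07,"dx":-0.03,"dy":-0.027,"dz":0,"wx":0,"wy":0,"wz":0}
    - {"claw":0.07,"dx":-0.03,"dy":-0.027,"dz":0,"wx":0,"wy":0,"wz":0}
    - {"claw":0.07,"dx":-0.025,"dy":-0.022,"dz":0,"wx":0,"wy":0,"wz":0}
    - {"claw":0.07,"dx":-0.01,"dy":-0.009,"dz":0,"wx":0,"wy":0,"wz":0}
    - {"claw":0.07,"dx":0,"dy":0,"dz":0,"wx":0,"wy":0,"wz":-9}
    - {"claw":0.07,"dx":0,"dy":0,"dz":0,"wx":0,"wy":0,"wz":-9}
    - {"claw":0.07,"dx":0,"dy":0,"dz":0,"wx":0,"wy":0,"wz":-9}
    - {"claw":0.07,"dx":0,"dy":0,"dz":0,"wx":0,"wy":0,"wz":-9}
    - {"claw":0.07,"dx":0,"dy":0,"dz":0,"wx":0,"wy":0,"wz":-9}
    - {"claw":0.07,"dx":0,"dy":0,"dz":0,"wx":0,"wy":0,"wz":-9}
    - {"claw":0.07,"dx":0,"dy":0,"dz":0,"wx":0,"wy":0,"wz":-9}
    - {"claw":0.07,"dx":0,"dy":0,"dz":0,"wx":0,"wy":0,"wz":-9}
    - {"claw":0.07,"dx":0,"dy":0,"dz":0,"wx":0,"wy":0,"wz":-9}
    - {"claw":0.07,"dx":0,"dy":0,"dz":0,"wx":0,"wy":0,"wz":-9}
    - {"claw":0.07,"dx":0,"dy":0,"dz":0,"wx":0,"wy":0,"wz":0}

```text
t: 12.15
eef_pos: [0.4175, 0.2881, 0.2369]
tool_rot: [-0.0, -0.065, 0.998, -0.0]
contact_force: [-1.0, -0.1, 0.1]
gripper_width: 0.82
grasp_force: 0.0
```

Run:
```python
from h import *
print(get_obs()["eef_pos"],get_obs()["q"])
C,I,D=shot("wrist","w4"); P=cloud(C,D); ok=D>0
m=ok&(P[...,2]>.108)&(P[...,2]<.12)&(np.hypot(P[...,0]-.417,P[...,1]-.2868)<.03)
print("stem",m.sum(),cv2.minAreaRect((P[m][:,:2]*1000).astype(np.float32)) if m.any() else 0)
inc([.417,.287,.107],97.5)
```

```text
[0.41745761 0.28810248 0.23693281] [-0.81605382  0.22187454  0.10322108  1.97755647 -0.02828756  0.94385556
  1.00204032]
stem 635 ((416.73468017578125, 289.1573486328125), (24.41890525817871, 17.687328338623047), 7.351339340209961)
shift tool mm [  0.5  -0.9 130. ] rotvec deg [-0.   -0.02 -0.16] after-rot shift [  0.6  -0.9 130. ]
```

Call:
drive_tool:
  newtons: 60
  increments:
    - {"claw":0.06,"dx":0,"dy":0,"dz":0.035,"wx":0,"wy":0,"wz":0}
    - {"claw":0.055,"dx":0,"dy":0,"dz":0.035,"wx":0,"wy":0,"wz":0}
    - {"claw":0.05,"dx":0,"dy":0,"dz":0.035,"wx":0,"wy":0,"wz":0}
    - {"claw":0.045,"dx":0,"dy":0,"dz":0.02,"wx":0,"wy":0,"wz":0}
    - {"claw":0.035,"dx":0,"dy":0,"dz":0.007,"wx":0,"wy":0,"wz":0}
    - {"claw":0.025,"dx":0,"dy":0,"dz":0,"wx":0,"wy":0,"wz":0}
    - {"claw":0.018,"dx":0,"dy":0,"dz":0,"wx":0,"wy":0,"wz":0}
    - {"claw":0.008,"dx":0,"dy":0,"dz":0,"wx":0,"wy":0,"wz":0}
    - {"claw":0.008,"dx":0,"dy":0,"dz":0,"wx":0,"wy":0,"wz":0}
    - {"claw":0.008,"dx":0,"dy":0,"dz":0,"wx":0,"wy":0,"wz":0}
    - {"claw":0.008,"dx":0,"dy":0,"dz":0,"wx":0,"wy":0,"wz":0}

```text
t: 13.58
eef_pos: [0.4179, 0.288, 0.1062]
tool_rot: [0.001, -0.065, 0.998, 0.001]
contact_force: [-0.4, -0.7, 6.3]
gripper_width: 0.202
grasp_force: 59.4
```

Run:
```python
from h import *
o=get_obs(); w,x,y,z=o["tool_rot"]; R=Ro.from_quat([x,y,z,w]).as_matrix(); print(o["eef_pos"],R.T@o["contact_force"]); print(R.round(3))
# rock: TCP 87 mm above foot, pivot at foot edge 6mm to the side; tool rotation then shift in tool axes, per 2.4 deg step
h=o["eef_pos"][2]-.018
for s in(1,-1):
  pv=np.array([0,s*6.,h*1000]) # tool frame: z down, y along closing
  Q=Ro.from_rotvec([np.radians(s*15.5),0,0]).as_matrix() # tool rotation sign to check
  print(s,"TCP shift (start tool axes)",(pv-Q@pv).round(1))
```

```text
[0.41793006 0.2880302  0.10621441] [ 0.46882277 -0.6802418  -6.28471534]
[[-0.991 -0.13   0.001]
 [-0.13   0.991  0.001]
 [-0.002  0.001 -1.   ]]
1 TCP shift (start tool axes) [ 0.  23.8  1.6]
-1 TCP shift (start tool axes) [  0.  -23.8   1.6]
```

Call:
drive_tool:
  increments:
    - {"claw":0.008,"dx":0,"dy":0.001,"dz":-0.001,"wx":0,"wy":0,"wz":0}
    - {"claw":0.008,"dx":0,"dy":0.003,"dz":-0.0002,"wx":2,"wy":0,"wz":0}
    - {"claw":0.008,"dx":0,"dy":0.003,"dz":-0.0002,"wx":2,"wy":0,"wz":0}
    - {"claw":0.008,"dx":0,"dy":0.003,"dz":-0.0002,"wx":2,"wy":0,"wz":0}
    - {"claw":0.008,"dx":0,"dy":0.003,"dz":-0.0002,"wx":2,"wy":0,"wz":0}
    - {"claw":0.008,"dx":0,"dy":0,"dz":0,"wx":0,"wy":0,"wz":0}

```text
t: 14.32
eef_pos: [0.4155, 0.2991, 0.1061]
tool_rot: [0.004, -0.065, 0.995, -0.071]
contact_force: [0.8, -3.0, 0.5]
gripper_width: 0.201
grasp_force: 59.2
```

Call:
drive_tool:
  increments:
    - {"claw":0.008,"dx":0,"dy":0.003,"dz":-0.0002,"wx":2,"wy":0,"wz":0}
    - {"claw":0.008,"dx":0,"dy":0.003,"dz":-0.0002,"wx":2,"wy":0,"wz":0}
    - {"claw":0.008,"dx":0,"dy":0.003,"dz":-0.0002,"wx":2,"wy":0,"wz":0}
    - {"claw":0.008,"dx":0,"dy":0.003,"dz":-0.0002,"wx":2,"wy":0,"wz":0}
    - {"claw":0.008,"dx":0,"dy":0,"dz":0,"wx":0,"wy":0,"wz":0}
    - {"claw":0.008,"dx":0,"dy":0,"dz":0,"wx":0,"wy":0,"wz":0}

```text
t: 15.08
eef_pos: [0.4139, 0.3111, 0.1047]
tool_rot: [0.009, -0.065, 0.988, -0.141]
contact_force: [1.2, -5.8, 0.6]
gripper_width: 0.2
grasp_force: 59.4
```

Run:
```python
from h import *
C,I,D=shot("top","t5"); P=cloud(C,D); ok=D>0
c=np.array([.417,.2865]); ey=np.array([-.13,.991]); ex=np.array([.991,.13])
q=P[...,:2]-c; X=q@ex*1000; Y=q@ey*1000; Z=P[...,2]*1000
for t in("top0","t5"):
    C,I,D=load(t);P=cloud(C,D);q=P[...,:2]-c; X=q@ex*1000; Y=q@ey*1000; Z=P[...,2]*1000
    m=(D>0)&(abs(X)<24)&(Z>58)&(Z<70)&(abs(Y)<60)
    for s in(1,-1):
        y=s*Y[m&(s*Y>0)]; print(t,s,len(y),np.percentile(y,[2,5,50,95,98]).round(1) if len(y) else '')
```

```text
top0 1 196 [12.8 18.7 29.2 39.4 40. ]
top0 -1 185 [18.2 18.9 28.7 38.2 38.9]
t5 1 14 [ 2.5  2.7  7.  29.  29.9]
t5 -1 185 [ 2.8  5.9 28.6 38.3 39. ]
```

Call:
drive_tool:
  increments:
    - {"claw":0.008,"dx":0,"dy":-0.003,"dz":0.0002,"wx":-2,"wy":0,"wz":0}
    - {"claw":0.008,"dx":0,"dy":-0.003,"dz":0.0002,"wx":-2,"wy":0,"wz":0}
    - {"claw":0.008,"dx":0,"dy":-0.003,"dz":0.0002,"wx":-2,"wy":0,"wz":0}
    - {"claw":0.008,"dx":0,"dy":-0.003,"dz":0.0002,"wx":-2,"wy":0,"wz":0}
    - {"claw":0.008,"dx":0,"dy":-0.003,"dz":0.0002,"wx":-2,"wy":0,"wz":0}
    - {"claw":0.008,"dx":0,"dy":-0.003,"dz":0.0002,"wx":-2,"wy":0,"wz":0}
    - {"claw":0.008,"dx":0,"dy":-0.003,"dz":0.0002,"wx":-2,"wy":0,"wz":0}
    - {"claw":0.008,"dx":0,"dy":-0.003,"dz":0.0002,"wx":-2,"wy":0,"wz":0}
    - {"claw":0.008,"dx":0,"dy":-0.001,"dz":0,"wx":0,"wy":0,"wz":0}
    - {"claw":0.008,"dx":0,"dy":0,"dz":0,"wx":0,"wy":0,"wz":0}

```text
t: 16.38
eef_pos: [0.4177, 0.2886, 0.1076]
tool_rot: [0.001, -0.066, 0.998, 0.001]
contact_force: [0.5, -0.3, -0.9]
gripper_width: 0.2
grasp_force: 59.4
```

Call:
drive_tool:
  increments:
    - {"claw":0.008,"dx":0,"dy":-0.001,"dz":0,"wx":0,"wy":0,"wz":0}
    - {"claw":0.008,"dx":0,"dy":-0.003,"dz":-0.0002,"wx":-2,"wy":0,"wz":0}
    - {"claw":0.008,"dx":0,"dy":-0.003,"dz":-0.0002,"wx":-2,"wy":0,"wz":0}
    - {"claw":0.008,"dx":0,"dy":-0.003,"dz":-0.0002,"wx":-2,"wy":0,"wz":0}
    - {"claw":0.008,"dx":0,"dy":-0.003,"dz":-0.0002,"wx":-2,"wy":0,"wz":0}
    - {"claw":0.008,"dx":0,"dy":0,"dz":0,"wx":0,"wy":0,"wz":0}

```text
t: 17.12
eef_pos: [0.419, 0.276, 0.1078]
tool_rot: [-0.004, -0.065, 0.995, 0.071]
contact_force: [-1.5, 3.5, 0.8]
gripper_width: 0.203
grasp_force: 59.8
```

Call:
drive_tool:
  increments:
    - {"claw":0.008,"dx":0,"dy":-0.003,"dz":0,"wx":-2,"wy":0,"wz":0}
    - {"claw":0.008,"dx":0,"dy":-0.003,"dz":0,"wx":-2,"wy":0,"wz":0}
    - {"claw":0.008,"dx":0,"dy":-0.003,"dz":0,"wx":-2,"wy":0,"wz":0}
    - {"claw":0.008,"dx":0,"dy":-0.003,"dz":0,"wx":-2,"wy":0,"wz":0}
    - {"claw":0.008,"dx":0,"dy":0,"dz":0,"wx":0,"wy":0,"wz":0}
    - {"claw":0.008,"dx":0,"dy":0,"dz":0,"wx":0,"wy":0,"wz":0}

```text
t: 17.88
eef_pos: [0.4208, 0.2643, 0.1054]
tool_rot: [-0.009, -0.065, 0.988, 0.139]
contact_force: [-0.1, 4.2, 0.9]
gripper_width: 0.206
grasp_force: 59.8
```

Run:
```python
from h import *
for n in("top","scene"): shot(n,n+"6")
c=np.array([.417,.2865]); ey=np.array([-.13,.991]); ex=np.array([.991,.13])
for t in("top0","top6","scene6"):
    C,I,D=load(t);P=cloud(C,D);q=P[...,:2]-c; X=q@ex*1000; Y=q@ey*1000; Z=P[...,2]*1000
    m=(D>0)&(abs(X)<24)&(Z>60)&(Z<69)&(abs(Y)<60)
    for s in(1,-1):
        y=s*Y[m&(s*Y>15)]; print(t,s,len(y),np.percentile(y,[2,5,50,95,98]).round(1) if len(y) else '')
```

```text
top0 1 179 [19.4 20.1 29.6 39.3 39.9]
top0 -1 178 [18.5 19.2 28.9 38.2 38.7]
top6 1 178 [26.9 27.5 37.1 46.5 47.2]
top6 -1 18 [25.2 25.7 28.8 33.6 34.6]
scene6 1 191 [26.  26.8 40.9 47.8 48.3]
scene6 -1 68 [16.  23.2 30.2 44.4 45. ]
```

The +y cheek is out about 7.4 mm and the −y cheek about 6.5 mm. Now I'll bring the casting upright and lift it.

Call:
drive_tool:
  increments:
    - {"claw":0.008,"dx":0,"dy":0.003,"dz":0,"wx":2,"wy":0,"wz":0}
    - {"claw":0.008,"dx":0,"dy":0.003,"dz":0,"wx":2,"wy":0,"wz":0}
    - {"claw":0.008,"dx":0,"dy":0.003,"dz":0,"wx":2,"wy":0,"wz":0}
    - {"claw":0.008,"dx":0,"dy":0.003,"dz":0,"wx":2,"wy":0,"wz":0}
    - {"claw":0.008,"dx":0,"dy":0.003,"dz":0,"wx":2,"wy":0,"wz":0}
    - {"claw":0.008,"dx":0,"dy":0.003,"dz":0,"wx":2,"wy":0,"wz":0}
    - {"claw":0.008,"dx":0,"dy":0.003,"dz":0,"wx":2,"wy":0,"wz":0}
    - {"claw":0.008,"dx":0,"dy":0.003,"dz":0,"wx":2,"wy":0,"wz":0}
    - {"claw":0.008,"dx":0,"dy":0.0005,"dz":0,"wx":0,"wy":0,"wz":0}
    - {"claw":0.008,"dx":0,"dy":0,"dz":0,"wx":0,"wy":0,"wz":0}

```text
t: 19.23
eef_pos: [0.4173, 0.2861, 0.1085]
tool_rot: [-0.0, -0.065, 0.998, -0.0]
contact_force: [-0.2, -0.7, -1.7]
gripper_width: 0.202
grasp_force: 59.7
```

Call:
drive_tool:
  increments:
    - {"claw":0.008,"dx":0,"dy":0,"dz":-0.003,"wx":0,"wy":0,"wz":0}
    - {"claw":0.008,"dx":0,"dy":0,"dz":-0.005,"wx":0,"wy":0,"wz":0}
    - {"claw":0.008,"dx":0,"dy":0,"dz":-0.005,"wx":0,"wy":0,"wz":0}
    - {"claw":0.008,"dx":0,"dy":0,"dz":0,"wx":0,"wy":0,"wz":0}

```text
t: 19.73
eef_pos: [0.4177, 0.2872, 0.1224]
tool_rot: [0.0, -0.065, 0.998, 0.0]
contact_force: [-0.3, 0.2, -1.2]
gripper_width: 0.199
grasp_force: 59.7
```

Lifting freely, with only the casting's own weight on the wrist.

Call:
drive_tool:
  increments:
    - {"claw":0.008,"dx":0,"dy":0,"dz":-0.008,"wx":0,"wy":0,"wz":0}
    - {"claw":0.008,"dx":0,"dy":0,"dz":-0.01,"wx":0,"wy":0,"wz":0}
    - {"claw":0.008,"dx":0,"dy":0,"dz":-0.012,"wx":0,"wy":0,"wz":0}
    - {"claw":0.008,"dx":0,"dy":0,"dz":-0.012,"wx":0,"wy":0,"wz":0}
    - {"claw":0.008,"dx":0,"dy":0,"dz":-0.012,"wx":0,"wy":0,"wz":0}
    - {"claw":0.008,"dx":0,"dy":0,"dz":-0.012,"wx":0,"wy":0,"wz":0}
    - {"claw":0.008,"dx":0,"dy":0,"dz":-0.006,"wx":0,"wy":0,"wz":0}
    - {"claw":0.008,"dx":0,"dy":0,"dz":-0.002,"wx":0,"wy":0,"wz":0}
    - {"claw":0.008,"dx":0,"dy":0,"dz":0,"wx":0,"wy":0,"wz":0}
    - {"claw":0.008,"dx":0,"dy":0,"dz":0,"wx":0,"wy":0,"wz":0}
    - {"claw":0.008,"dx":0,"dy":0,"dz":0,"wx":0,"wy":0,"wz":0}

```text
t: 21.1
eef_pos: [0.4172, 0.2868, 0.1954]
tool_rot: [-0.0, -0.065, 0.998, -0.0]
contact_force: [0.4, -0.4, -1.3]
gripper_width: 0.197
grasp_force: 59.7
```

Run:
```python
from h import *
for n in("top","scene"): shot(n,n+"7")
c=np.array([.417,.2865]); ey=np.array([-.13,.991]); ex=np.array([.991,.13])
for t in("top7","scene7"):
    C,I,D=load(t);P=cloud(C,D);q=P[...,:2]-c; X=q@ex*1000; Y=q@ey*1000; Z=P[...,2]*1000
    m=(D>0)&(abs(X)<24)&(Z>60)&(Z<69)&(abs(Y)<60)
    for s in(1,-1):
        y=s*Y[m&(s*Y>15)]; print(t,s,len(y),np.percentile(y,[2,5,50,95,98]).round(1) if len(y) else '')
C,I,D=load("scene7"); cv2.imwrite("pics/z7.png",cv2.resize(I[130:330,130:400][...,::-1],None,fx=2.8,fy=2.8,interpolation=cv2.INTER_CUBIC))
```

```text
top7 1 1 [46.8 46.8 46.8 46.8 46.8]
top7 -1 0 
scene7 1 195 [27.1 28.2 41.4 47.6 48.1]
scene7 -1 163 [25.3 25.6 31.2 45.8 47.4]
```

View pics/z7.png

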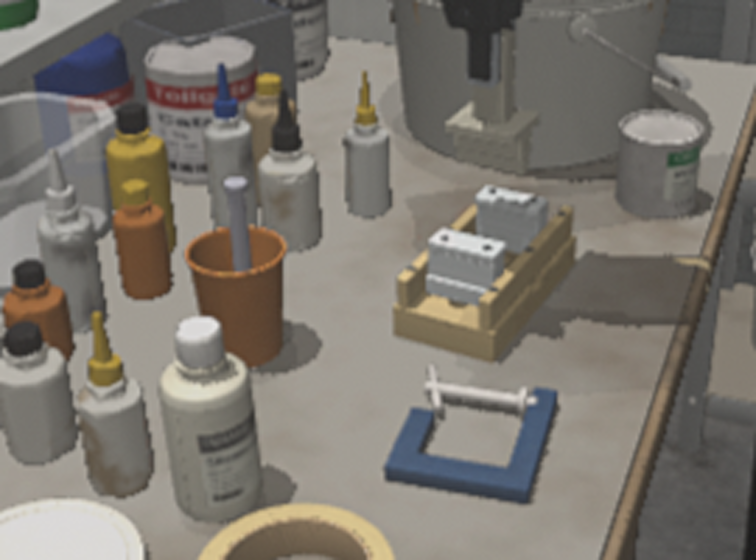

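The picture shows the casting held upright above the frame (crop pixel (493,110)), both cheeks out, and the pin standing in the cup at (237,220). The bottle, clamp and tin have not moved.

```bash
python3 -c "
from station import *
print(hand_in())"
```

```text
the job is handed in; nothing more can be done
None
```

The job is handed in (no verdict was returned): the pin stands in the cup, both cheeks are out by roughly 6.5–7.5 mm, and the casting is held upright and still with its foot about 107 mm above the bench, over the middle of the frame.

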